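# Seat the cover on the leak tester and hold its vacuum handle at the mark

### The arm

A 6-joint arm with a two-finger parallel gripper is mounted at the origin on the work surface. World frame = base frame: x ahead of the robot, y to its left, z up, the work surface at z = 0. Lengths are in m, angles in rad, forces in N, time in s.
With the tool pointing down it reaches from about 0.25 to 0.775 m from the base axis. Payload 4 kg.
Tool frame: the origin (TCP) lies on the centre line of the jaws, within the pads' length; the fingertips stand 22 mm ahead of it and the grasp point (between the pads) lies 3 mm ahead of it; z points along the fingers, y is the direction in which the jaws open and shut (so a half turn about z gives the same grasp; the last joint's range is limited). The gripper opens to 94 mm and grips with 3 to 60 N. Pads are 16 mm wide; open, the fingers measure 119 mm over their backs; the gripper's body (75 mm by 177 mm) begins 78 mm behind the grasp point.
Start: joints at [1.122, 0.087, 1.371, -0, 1.684, -0.103], TCP at [0.186, 0.517, 0.228] pointing down, gripper open.
Joint ranges: [-3.1, 3.1], [-0.76, 2.03], [0.27, 2.55], [-1.08, 4.22], [0.17, 2.65], [-2.57, 2.57]. Speed limits (rad/s): [2.79, 2.79, 3.14, 3.14, 3.14, 3.14].

### API

Orientations are given as [roll, pitch, yaw] about the fixed x, y, z axes, in that order (R = Rz(yaw) Ry(pitch) Rx(roll)).
In Python, from bench import robot gives the robot as it stands. The module is installed in compiled form; this text tells all that it offers.
- The arm moves only by the shell command python3 -m inch 'ROWS'. ROWS is JSON, a list of rows, each an object with "linear": the shift along the world's x, y, z scaled (see below), a list of three; "twist": the turn about the world's z scaled (see below); "gripper": the opening, from 0 (shut) to 1 (fully open). In form: [{"linear": [x, y, z], "twist": twist, "gripper": gripper}, ...]. A call has 1 to 10 rows; each row is the pose to reach, as a shift and turn from the pose commanded when the call began; what a row does not reach only later rows make up. The controller multiplies each number of a shift by 0.1 m and each number of a turn by 60 degrees. A row lasts 1/12 s, in which the tool goes at most 41.7 mm and 7.16 degrees, less where a joint would pass 70% of its speed; a pose out of reach is approached as far as the arm can. A call with a number of a shift or a turn outside -1 to 1 is refused whole. A call with a gripper value outside its range is refused whole. The fingers move at their own pace and stop on an object; the grip force is fixed at half the most. Time passes only in rows, so rows that repeat a pose let the fingers close. It gives the time, the measured TCP pose, the force and the opening at its end, in the units of the state.
- robot.get_obs(): the state, without advancing time (a new reading comes with each control period).
- robot.snapshot(name): name is "scene" or "side" or "wrist"; returns a dict with "image" (384x512x3 uint8, red, green, blue), "depth" (384x512 float32, m along the optical axis (not along the pixel's ray), 0 where there is no reading), "mtx" (3x3 intrinsics, pixels), "k1" (the pictures are not rectified: a ray, as slopes to the right and down, at radius r is drawn at 1 + k1 r^2 times it, then the intrinsics apply), "rvec" (rotation vector, rad) and "tvec" (3), from world to camera coordinates, as OpenCV has them; the wrist camera has in their place "hand_eye" (4x4, takes a point from camera to tool coordinates, whose origin is the TCP and whose axes are the flange's). Camera axes: x right, y down, z forward; pixel columns grow to the right and rows downward; lengths in m; the calibration is good to about 2 mm. A picture is of the moment at which its call begins: read the wrist's pose just before it.
- robot.close_job(): hands the job in, once; it reports no verdict.
The state is a dict: "time": time; "joint_positions": joint angles; "qvel": joint speeds; "joint_torque": joint torques, N m; "tool_pos": TCP position; "ee_rot": TCP orientation; "wrist_force": force on the tool from outside, world axes, zero at the start; "wrist_torque": the same for the moment, N m; "width": finger opening in m.
Only numpy, scipy, OpenCV 4.12 (cv2) and the standard library are available. Lean on these libraries where they do the work, as an engineer would, in place of code of your own. Each camera call takes 0.05 s, during which the arm holds its last target.

### The job

Pick up the loose cover plate by its bridge handle, lower it over the two locating pins of the vacuum leak tester until it rests flush on the seat (do not drop it), and let go of it. Then pull the tester's spring-return pump handle out until the middle of the handle is level with the pointer on the scale, and keep it there: finish while still holding the handle out at the mark, because it springs back if released. Leave the cover seated and the other things on the bench where they are.

Things in the scene. Friction and masses are not known exactly. Their poses are not given: they have to be found in the camera images.
- stand: Vacuum leak tester, fixed on the bench: grey base 170 x 360 x 20 mm (x, y, z). Origin: centre of its underside, z up. Towards its -y end stands a steel seat block with two pins; the aluminium pump barrel lies along y from y = -70 to 15 mm, 71 mm high at most; beyond it a black handle pulls out along +y. Scale rail along y at x = 58 mm, top 36 mm high.
- seat (a point): Centre of the top of the seat block (130 x 90 mm), 50 mm above the bench, at (0, -120) mm in the tester's frame, axes as the tester's. Two upright pins stand on it at x = -40 and +40 mm: 10 mm in diameter, 22 mm tall, the top 7 mm tapering to 4 mm.
- cover: Loose aluminium plate 120 x 80 x 10 mm, 0.25 to 0.5 kg, flat on the bench. Origin: centre of its underside. Two 13 mm through holes at x = -40, +40 mm. Steel bridge handle: bar 56 (x) x 16 (y) x 16 mm, centre 45 mm above the underside, on posts at x = -22, +22 mm; grip it across y. Fits either way round; seated, its origin is at the seat's centre, x along the tester's x.
- plunger (a joint): How far the pump handle is pulled out, m: 0 home (start), 0.08 end stop; grows along the tester's +y. A spring pulls it home with about 3.3 N at 0, rising by 1.1 N per 10 mm (12 N at the stop); it does not stay out by itself.
- handle (a point): Centre of the black pump handle's cross-bar (moves with it), 90 mm above the bench: bar 56 mm (x) x 14 mm (y) x 30 mm high on a 16 x 14 mm stem. Home: x = 0, y = 67 mm of the tester's frame, 44 mm clear of the barrel. The 10 mm pump rod from stem to barrel is 48 mm above the bench. The bar can be pinched from above, across y.
- pointer: Pointer on the scale rail, fixed, its place along y differs from time to time: dark saddle with an upright steel blade 12 (x) x 4 (y) x 54 mm tall. Origin: middle of the saddle's top, 36 mm above the bench, y in the blade's mid-plane; axes as the tester's. At the mark, the cross-bar's centre and this origin have the same y in the tester's frame (25 to 65 mm of pull).
- beaker: Bystander: glass beaker, 72 mm in diameter, 90 mm tall, beyond the work; origin under its centre.
- jar: Bystander: white jar, 60 mm in diameter, 75 mm tall, beyond the work; origin under its centre.
- wrench: Bystander: steel wrench lying flat to the robot's left; origin under its middle, lies along its x axis.
- liner: Bystander: open steel cup, 66 mm in diameter, 80 mm tall, to the robot's right; origin under its centre.
Mind the look-alikes: they are no part of the job. Leave any yellow look-alike of the cover alone.

How it is judged:
On the way:
1. the cover rests flush on the seat, released, the pump handle still home (z of cover in the frame of seat between -0.003 and 0.003 m and horizontal distance between cover and seat below 0.004 m and angle between the x axis of cover and the x axis of stand, either way round below 0.07 rad and angle between cover's own z axis and vertical below 0.04 rad and contact force between the fingers and cover below 0.2 N and value of joint plunger below 0.008 m), for 0.2 s.
At the end, for the whole second after the job is handed in: The cover lies flush on the seat over both pins (within 3 mm in height, 4 mm sideways, 4 degrees), untouched; the fingers (contact force above 3 N) hold the pump handle still with its middle within 6 mm of the pointer along the pull, and nothing else holds it (z of cover in the frame of seat between -0.003 and 0.003 m and horizontal distance between cover and seat below 0.004 m and angle between the x axis of cover and the x axis of stand, either way round below 0.07 rad and angle between cover's own z axis and vertical below 0.04 rad and linear speed of cover below 0.02 m/s and y of handle in the frame of pointer between -0.006 and 0.006 m and velocity of joint plunger between -0.01 and 0.01 m/s and contact force between the fingers and plunger above 3 N and contact force between cover and plunger below 0.2 N and contact force between the fingers and cover below 0.2 N); the arm keeps its last pose, push and grip.
It fails at once if the cover is dropped onto the tester (falling free of the fingers from more than 6 mm above its seat) (horizontal distance between cover and seat below 0.06 m and z of cover in the frame of seat above 0.006 m and contact force between the fingers and cover below 0.1 N and linear speed of cover above 0.15 m/s).
It fails at once if the pump handle is pulled while the cover is not seated (value of joint plunger above 0.012 m and not (z of cover in the frame of seat between -0.003 and 0.003 m and horizontal distance between cover and seat below 0.004 m and angle between the x axis of cover and the x axis of stand, either way round below 0.07 rad and angle between cover's own z axis and vertical below 0.04 rad)).
It fails at once if a bystander is disturbed (moved more than 30 mm) (distance of any of beaker, jar, wrench, liner from where it was at the start of the episode above 0.03 m).
It also fails if it takes over 59 s, if anything falls off the work surface, if the arm or the gripper's body presses on something with over 40 N, if the wrist force passes 120 N, or if a joint passes its speed limit or range.

## Working session

There is one attempt and no reset: what is moved stays moved. The work goes in short steps, Python scripts to look and compute and a shell command to move; the robot and the scene stay as the last step left them, time stands still between calls to the robot, and variables do not carry over. Pictures are saved under pics/ and viewed, and the job is handed in when it is done.

```bash
mkdir -p pics; cat > h.py <<'E'
import numpy as np,cv2
from bench import robot
from scipy.spatial.transform import Rotation as R
def snap(n):
    o=robot.get_obs(); s=robot.snapshot(n)
    if 'hand_eye' in s:
        T=np.eye(4);T[:3,:3]=R.from_euler('xyz',o['ee_rot']).as_matrix();T[:3,3]=o['tool_pos']
        s['cw']=T@np.array(s['hand_eye'])
    else:
        T=np.eye(4);T[:3,:3]=R.from_rotvec(np.ravel(s['rvec'])).as_matrix();T[:3,3]=np.ravel(s['tvec'])
        s['cw']=np.linalg.inv(T)
    return s
def save(s,name): cv2.imwrite('pics/'+name,cv2.cvtColor(s['image'],cv2.COLOR_RGB2BGR))
def rays(s,px):
    px=np.atleast_2d(np.array(px,float))
    K=np.array(s['mtx']); d=(px-[K[0,2],K[1,2]])/[K[0,0],K[1,1]]
    u=d.copy()
    for _ in range(20): u=d/(1+s['k1']*(u**2).sum(1,keepdims=True))
    return np.c_[u,np.ones(len(u))]
def onz(s,px,z):
    r=rays(s,px)@s['cw'][:3,:3].T;c=s['cw'][:3,3]
    return c+r*((z-c[2])/r[:,2:])
def cloud(s):
    h,w=s['depth'].shape
    vv,uu=np.mgrid[:h,:w]
    r=rays(s,np.c_[uu.ravel(),vv.ravel()])*s['depth'].reshape(-1,1)
    p=r@s['cw'][:3,:3].T+s['cw'][:3,3]
    p[s['depth'].ravel()==0]=np.nan
    return p.reshape(h,w,3)
def px(s,P):
    P=np.atleast_2d(P); Ti=np.linalg.inv(s['cw']);c=P@Ti[:3,:3].T+Ti[:3,3]
    u=c[:,:2]/c[:,2:];u=u*(1+s['k1']*(u**2).sum(1,keepdims=True));K=np.array(s['mtx'])
    return u*[K[0,0],K[1,1]]+[K[0,2],K[1,2]]
def load(f):
    return np.load(f,allow_pickle=True).item()
E
python3 - <<'E'
from h import *
for n in ['scene','side','wrist']:
    s=snap(n);save(s,n+'0.png');np.save(n+'0.npy',s);print(n,s['cw'].round(3).tolist(),s['k1'],(s['depth']>0).mean())
o=robot.get_obs();print({k:np.round(v,3).tolist() for k,v in o.items()})
E
```

```text
scene [[-0.653, 0.385, -0.652, 1.448], [0.757, 0.334, -0.561, 0.646], [0.002, -0.86, -0.51, 0.807], [0.0, 0.0, 0.0, 1.0]] -0.005460427627630464 0.9945526123046875
side [[-0.897, -0.308, 0.316, -0.063], [-0.441, 0.619, -0.65, 1.083], [0.004, -0.723, -0.691, 1.356], [0.0, 0.0, 0.0, 1.0]] -0.07087349982078052 0.9707692464192709
wrist [[0.339, 0.908, 0.245, 0.114], [0.941, -0.326, -0.09, 0.544], [-0.002, 0.261, -0.965, 0.384], [0.0, 0.0, 0.0, 1.0]] 0.0187722827665659 0.995880126953125
{'time': 0.15, 'joint_positions': [1.122, 0.088, 1.372, -0.0, 1.684, -0.103], 'qvel': [-0.0, -0.002, -0.005, 0.0, 0.0, -0.001], 'joint_torque': [0.001, -34.064, -30.279, 0.072, 0.031, -0.0], 'tool_pos': [0.186, 0.517, 0.227], 'ee_rot': [-3.14, -0.0, 2.796], 'wrist_force': [-0.639, 0.032, -0.633], 'wrist_torque': [0.03, 0.007, 0.021], 'width': 0.094}
```

View pics/scene0.png

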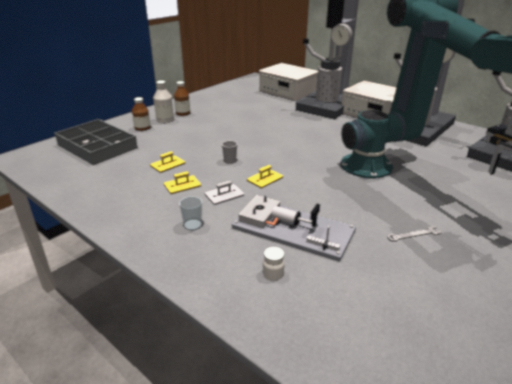

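View pics/side0.png

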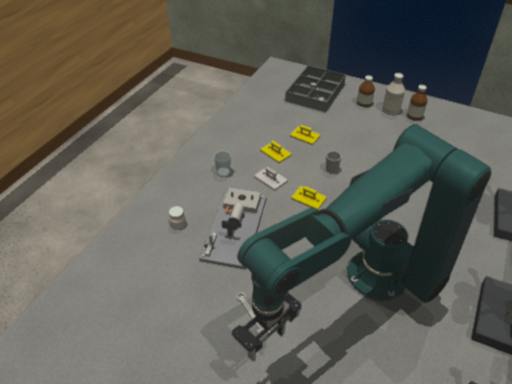

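View pics/wrist0.png

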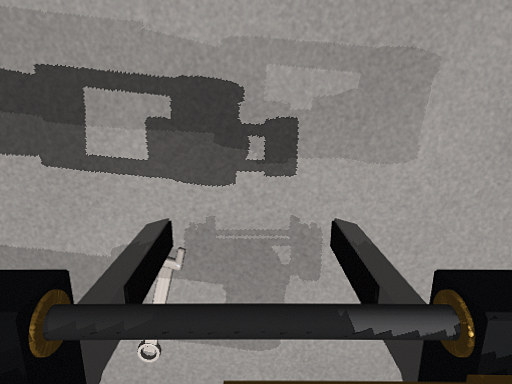

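Candidates for the cover: the silver plate at scene (224,192) / side (270,178), and three yellow look-alikes at scene (182,183), (168,161) and (265,177). I choose the silver one and check it in a close crop.

```bash
python3 - <<'E'
from h import *
s=load('scene0.npy');c=cloud(s)
for n,u in dict(cover=(224,194),stand=(295,235),seat=(262,208),handle=(316,213),ptr=(327,238),beaker=(191,212),jar=(274,262),liner=(230,152),y=(265,177)).items(): print(n,c[u[1],u[0]].round(3))
a=cv2.resize(s['image'][160:260,170:370],(800,400),interpolation=cv2.INTER_CUBIC)
d=load('side0.npy');print(d['mtx'],cloud(d)[178,270],cloud(d)[205,235])
b=cv2.resize(d['image'][150:275,165:335],(272*2,200*2)[0:2],interpolation=cv2.INTER_CUBIC)
cv2.imwrite('pics/c1.png',a[...,::-1]);cv2.imwrite('pics/c2.png',b[...,::-1])
E
```

```text
cover [ 0.545 -0.274  0.01 ]
stand [0.588 0.072 0.023]
seat [ 0.571 -0.074  0.051]
handle [0.533 0.106 0.091]
ptr [0.57  0.172 0.052]
beaker [ 0.761 -0.203  0.075]
jar [0.766 0.129 0.065]
liner [ 0.345 -0.433  0.054]
y [ 0.354 -0.24   0.012]
[[478.45910388   0.         258.33609008]
 [  0.         478.45910388 190.90277499]
 [  0.           0.           1.        ]] [ 0.543773   -0.2767371   0.00750573] [ 0.57141063 -0.02127472  0.06584476]
```

View pics/c1.png

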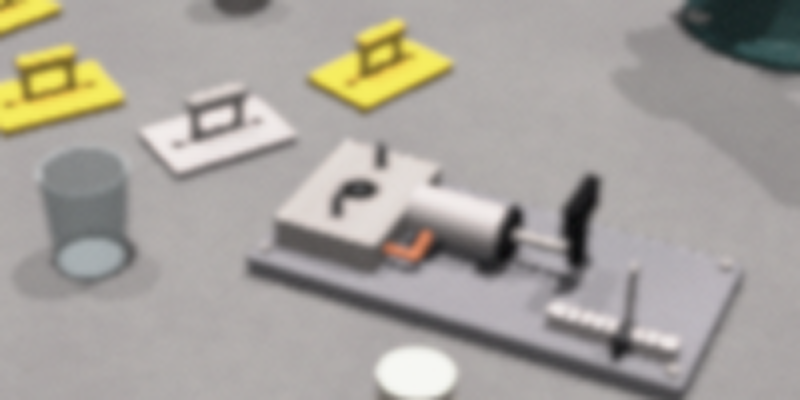

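View pics/c2.png

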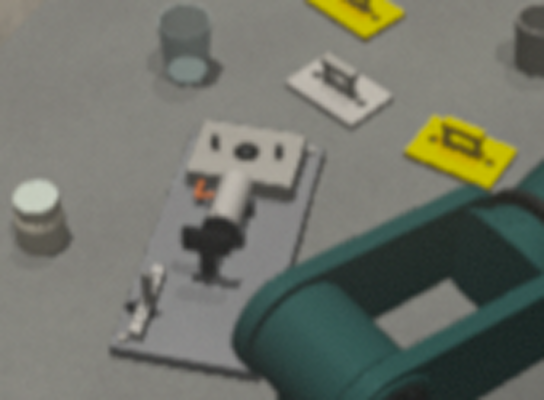

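The crop shows the silver plate with a bridge handle and two holes, at about (0.545, -0.275). The tester's seat end is nearest to it, with the handle and pointer at the far +y end. Now I'll move the wrist camera towards it.

```bash
python3 -m inch '[{"linear":[0.4,-1,0.5],"twist":0,"gripper":1},{"linear":[0.4,-1,0.5],"twist":0,"gripper":1},{"linear":[0.4,-1,0.5],"twist":0,"gripper":1}]'
python3 -m inch '[{"linear":[0.4,-1,0.4],"twist":0,"gripper":1},{"linear":[0.4,-1,0.4],"twist":0,"gripper":1},{"linear":[0.4,-1,0.4],"twist":0,"gripper":1}]'
python3 -m inch '[{"linear":[0.5,-1,0],"twist":0,"gripper":1},{"linear":[0.5,-1,0],"twist":0,"gripper":1},{"linear":[0.5,-1,0],"twist":0,"gripper":1}]'
python3 -m inch '[{"linear":[0.5,-1,0],"twist":0,"gripper":1},{"linear":[0.5,-1,0],"twist":0,"gripper":1},{"linear":[0.5,-1,0],"twist":0,"gripper":1}]'
python3 - <<'E'
from h import *
s=snap('wrist');save(s,'w1.png');np.save('w1.npy',s);print(s['cw'].round(3).tolist());o=robot.get_obs();print(o['joint_positions'],o['tool_pos'],o['ee_rot'])
E
```

```text
time: 0.4
tool_pos: [0.2266, 0.4159, 0.2775]
ee_rot: [-3.14, 0.0, 2.797]
wrist_force: [0.9, 0.4, 1.8]
width: 0.0938
time: 0.65
tool_pos: [0.2668, 0.3152, 0.3187]
ee_rot: [3.141, 0.001, 2.795]
wrist_force: [0.4, 0.1, -0.3]
width: 0.0938
time: 0.9
tool_pos: [0.3171, 0.2149, 0.3178]
ee_rot: [3.142, 0.001, 2.794]
wrist_force: [0.8, 0.7, 0.4]
width: 0.0941
time: 1.15
tool_pos: [0.367, 0.1147, 0.3172]
ee_rot: [-3.141, 0.001, 2.794]
wrist_force: [1.5, 0.2, 0.1]
width: 0.0937
[[0.341, 0.907, 0.246, 0.295], [0.94, -0.328, -0.09, 0.142], [-0.001, 0.262, -0.965, 0.475], [0.0, 0.0, 0.0, 1.0]]
[ 0.15012725 -0.28174765  1.53270489 -0.00455188  1.89061974 -1.0687312 ] [0.36873957 0.1115852  0.31681536] [-3.13781390e+00  2.09588546e-03  2.78822759e+00]
```

View pics/w1.png

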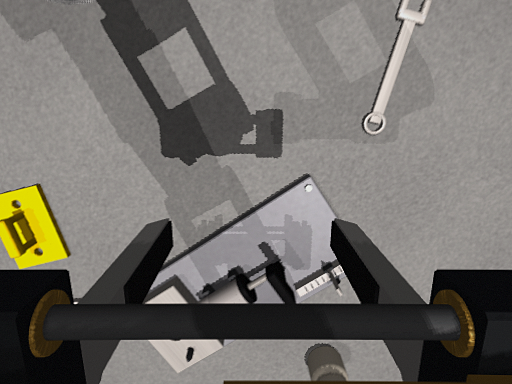

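```bash
python3 - <<'E'
from h import *
for n,c0 in (('scene0.npy',(224,192)),('side0.npy',(270,178))):
    s=load(n);c=cloud(s);hsv=cv2.cvtColor(s['image'],cv2.COLOR_RGB2HSV)
    m=(np.hypot(c[...,0]-.545,c[...,1]+.275)<.085)&(c[...,2]>.006)&(c[...,2]<.02)
    p=c[m];r=cv2.minAreaRect((p[:,:2]*1000).astype(np.float32));print(n,'plate',r,len(p))
    m=(np.hypot(c[...,0]-.545,c[...,1]+.275)<.07)&(c[...,2]>.04)
    p=c[m];print('bar',len(p),np.median(p,0).round(3),cv2.minAreaRect((p[:,:2]*1000).astype(np.float32)),p[:,2].max())
    # base plate
    m=(abs(c[...,2]-.02)<.006)&(c[...,0]>.42)&(c[...,0]<.70)&(c[...,1]>-.2)&(c[...,1]<.26)
    m=cv2.morphologyEx(m.astype(np.uint8),cv2.MORPH_OPEN,np.ones((3,3)))>0
    p=c[m];print('base',len(p),cv2.minAreaRect((p[:,:2]*1000).astype(np.float32)))
E
```

```text
scene0.npy plate ((546.38427734375, -274.58929443359375), (150.7584991455078, 135.78492736816406), 10.840144157409668) 404
bar 76 [ 0.546 -0.275  0.052] ((544.8270874023438, -274.13177490234375), (21.609853744506836, 55.21223831176758), 66.08230590820312) 0.0573749203857461
base 2158 ((548.1268310546875, 33.93238830566406), (173.9599151611328, 360.5708923339844), 13.970952987670898)
side0.npy plate ((542.5097045898438, -273.7290954589844), (142.12271118164062, 157.81134033203125), 67.77904510498047) 306
bar 58 [ 0.54  -0.277  0.051] ((543.450439453125, -282.8324279785156), (26.12171745300293, 60.71561050415039), 71.00104522705078) 0.06077702005663177
base 1388 ((543.964599609375, 43.40342712402344), (169.77511596679688, 341.99591064453125), 13.84437084197998)
```

Cover at about (0.545, -0.275) with its x axis near -24°. The tester is centred near (0.548, 0.034) with a yaw of about 14°. Next I look at the tester from above.

```bash
python3 -m inch '[{"linear":[0.9,-0.4,0.3],"twist":0,"gripper":1},{"linear":[0.9,-0.4,0.3],"twist":0.0,"gripper":1},{"linear":[0.9,-0.4,0.3],"twist":0.0,"gripper":1}]'
python3 -m inch '[{"linear":[0.9,0,0.3],"twist":0.5,"gripper":1},{"linear":[0.9,0,0.3],"twist":0.5,"gripper":1},{"linear":[0.9,0,0.3],"twist":0.5,"gripper":1},{"linear":[0.9,0,0.3],"twist":0.5,"gripper":1},{"linear":[0.9,0,0.3],"twist":0.5,"gripper":1},{"linear":[0.9,0,0.3],"twist":0.5,"gripper":1}]'
python3 - <<'E'
from h import *
s=snap('wrist');save(s,'w2.png');np.save('w2.npy',s);o=robot.get_obs();print(o['joint_positions'],o['tool_pos'],o['ee_rot'])
E
```

```text
time: 1.45
tool_pos: [0.4589, 0.0756, 0.3472]
ee_rot: [-3.141, 0.001, 2.793]
wrist_force: [-0.1, -0.0, -0.1]
width: 0.094
time: 1.95
tool_pos: [0.5464, 0.0777, 0.3769]
ee_rot: [3.141, -0.001, -2.965]
wrist_force: [0.3, 0.5, -0.2]
width: 0.0942
[ 3.85153396e-02  1.12574503e-01  1.04768061e+00  1.85047122e-04
  1.98198659e+00 -1.70773240e+00] [0.54609649 0.07774129 0.37726365] [ 3.14133597e+00 -6.19809012e-04 -2.96606725e+00]
```

View pics/w2.png

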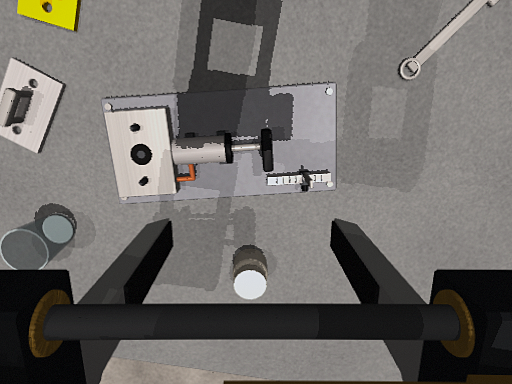

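```bash
python3 - <<'E'
from h import *
s=load('w2.npy');i=s['image']
cv2.imwrite('pics/z1.png',cv2.resize(i[75:215,95:345],(800,448),interpolation=cv2.INTER_CUBIC)[...,::-1])
c=cloud(s)
m=(abs(c[...,2]-.021)<.006)
m[:75]=0;m[205:]=0;m[:,:90]=0;m[:,345:]=0
m=cv2.morphologyEx(m.astype(np.uint8),cv2.MORPH_OPEN,np.ones((3,3)))
pp=c[m>0];print('base z',np.median(pp[:,2]),cv2.minAreaRect((pp[:,:2]*1000).astype(np.float32)))
m=(abs(c[...,2]-.051)<.005);m[:90]=0;m[205:]=0;m[:,:90]=0;m[:,180:]=0
m=cv2.morphologyEx(m.astype(np.uint8),cv2.MORPH_OPEN,np.ones((3,3)))
pp=c[m>0];print('seat z',np.median(pp[:,2]),cv2.minAreaRect((pp[:,:2]*1000).astype(np.float32)))
m=(c[...,2]>.075)&(c[...,2]<.12);m[:100]=0;m[205:]=0;m[:,:240]=0;m[:,340:]=0
n,l,st,ce=cv2.connectedComponentsWithStats(m.astype(np.uint8))
for k in range(1,n):
    if st[k,4]>3: pp=c[l==k];print(st[k],ce[k],np.median(pp,0).round(4),cv2.minAreaRect((pp[:,:2]*1000).astype(np.float32)))
E
```

```text
base z 0.02079012818479986 ((547.5003051757812, 32.15309143066406), (170.04507446289062, 358.2900390625), 14.038597106933594)
seat z 0.050822690196915515 ((575.974853515625, -83.48490905761719), (129.75811767578125, 91.33609008789062), 13.80463695526123)
[261 128  13  44 455] [266.99120879 149.75384615] [0.5292 0.0971 0.1053] ((530.6411743164062, 97.85775756835938), (55.746334075927734, 14.082937240600586), 14.086692810058594)
[308 178   5  10  42] [310.16666667 182.33333333] [0.5663 0.1676 0.0901] ((567.2944946289062, 168.1935577392578), (11.328838348388672, 3.9209980964660645), 8.366799354553223)
```

View pics/z1.png

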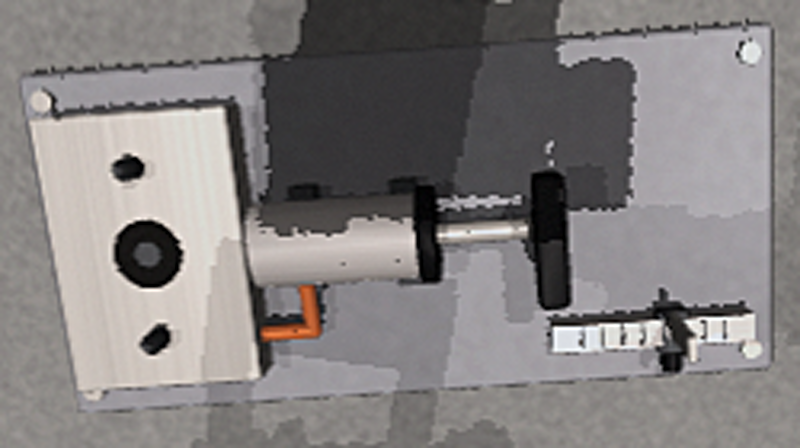

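The tester is clearly seen: seat centre about (0.576, -0.0835, 0.051), yaw 14.0°, handle bar at (0.5306, 0.098), pointer blade at (0.567, 0.168), so the pull is about 59 mm. I'll take a second view over the seat, then go on to the cover.

```bash
python3 -m inch '[{"linear":[0.2,-0.8,-0.6],"twist":0,"gripper":1},{"linear":[0.2,-0.8,-0.6],"twist":0.0,"gripper":1},{"linear":[0.2,-0.8,-0.6],"twist":0.0,"gripper":1}]'
python3 -m inch '[{"linear":[0,-0.8,-0.5],"twist":0,"gripper":1},{"linear":[0,-0.8,-0.5],"twist":0,"gripper":1},{"linear":[0,-0.8,-0.5],"twist":0,"gripper":1},{"linear":[0,-0.8,-0.5],"twist":0,"gripper":1}]'
python3 - <<'E'
from h import *
s=snap('wrist');save(s,'w3.png');np.save('w3.npy',s);o=robot.get_obs();print(o['joint_positions'],o['tool_pos'],o['ee_rot'])
E
```

```text
time: 2.25
tool_pos: [0.5654, -0.0048, 0.3145]
ee_rot: [-3.141, -0.004, -2.968]
wrist_force: [0.2, 0.1, -1.2]
width: 0.0938
time: 2.58
tool_pos: [0.5647, -0.0842, 0.2649]
ee_rot: [3.14, -0.005, -2.969]
wrist_force: [-0.0, 0.0, -0.2]
width: 0.0942
[-2.44933111e-01  1.32885848e-01  1.24312785e+00  9.36092286e-04
  1.76748673e+00 -1.99018621e+00] [ 0.5655272  -0.08270217  0.26694939] [ 3.13997703e+00 -1.36839058e-03 -2.96695272e+00]
```

View pics/w3.png

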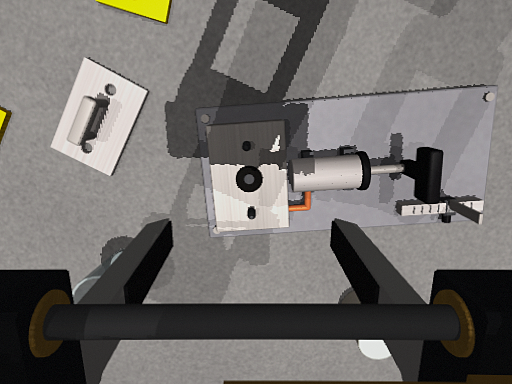

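Pins appear at (247,146) and (251,212), the cover's plate and bar at (100,118), handle at (428,175). I'll measure from both views.

```bash
python3 - <<'E'
from h import *
def comp(c,m,mn=4):
    n,l,st,ce=cv2.connectedComponentsWithStats(m.astype(np.uint8))
    for k in range(1,n):
        if st[k,4]>=mn:
            pp=c[l==k];print('  ',st[k][4],ce[k].round(1),np.median(pp,0).round(4),cv2.minAreaRect((pp[:,:2]*1000).astype(np.float32)))
for f in('w2','w3'):
    s=load(f+'.npy');c=cloud(s);X,Y,Z=c[...,0],c[...,1],c[...,2]
    near=np.hypot(X-.576,Y+.0835)<.06
    print(f,'pins');comp(c,near&(Z>.064)&(Z<.09))
    m=near&(abs(Z-.051)<.004);pp=c[m];print(' seat',np.median(pp[:,2]))
    m=(np.hypot(X-.545,Y+.275)<.09)
    print('bar');comp(c,m&(Z>.045)&(Z<.07),20)
    print('plate');comp(c,m&(abs(Z-.0105)<.004),30)
    print('handle');comp(c,(np.hypot(X-.53,Y-.098)<.04)&(Z>.1),20)
    print('ptr');comp(c,(np.hypot(X-.567,Y-.168)<.03)&(Z>.085),5)
E
```

```text
w2 pins
   40 [132.8 127.8] [ 0.537  -0.0923  0.069 ] ((537.4299926757812, -92.84967041015625), (7.358747959136963, 8.84038257598877), 81.32997131347656)
   104 [175.1 152.8] [ 0.5616 -0.0303  0.0675] ((562.1717529296875, -30.160154342651367), (24.96414566040039, 9.086750984191895), 10.151962280273438)
   44 [141.9 182. ] [ 0.6131 -0.0729  0.0685] ((614.3865966796875, -73.85313415527344), (9.071271896362305, 10.169662475585938), 33.658447265625)
 seat 0.05085530284742146
bar
   489 [  7.6 105.5] [ 0.539  -0.2752  0.0531] ((542.5543823242188, -277.57794189453125), (16.278751373291016, 55.190616607666016), 73.73057556152344)
plate
   3255 [ 30.5 104.5] [ 0.5347 -0.2697  0.0107] ((542.78564453125, -278.9728698730469), (81.20065307617188, 122.19065856933594), 72.03927612304688)
handle
   430 [267.2 150.5] [0.5299 0.0976 0.1054] ((530.7711181640625, 97.89038848876953), (55.47830581665039, 14.082937240600586), 14.086692810058594)
   23487 [382.2 319.2] [0.5186 0.1211 0.4695] ((517.4912109375, 99.47462463378906), (75.8421630859375, 43.596771240234375), 74.15234375)
ptr
   26 [311.  183.2] [
[... 507 characters left out ...]
93652344), (8.013580322265625, 9.60427188873291), 22.392356872558594)
 seat 0.050818366458001835
bar
   838 [ 82.7 120.2] [ 0.5417 -0.2768  0.0534] ((542.64501953125, -278.2054748535156), (15.947404861450195, 56.59646224975586), 72.52902221679688)
plate
   5428 [100.3 115.9] [ 0.5371 -0.2738  0.0108] ((542.6524658203125, -279.646728515625), (81.39895629882812, 120.9592056274414), 71.82975006103516)
handle
   836 [433.  176.4] [0.5298 0.0956 0.1054] ((530.589111328125, 97.2445068359375), (54.993408203125, 14.335616111755371), 14.748781204223633)
ptr
   75 [478.7 217.4] [0.567  0.1673 0.0896] ((567.4210205078125, 168.10060119628906), (12.089803695678711, 4.771721363067627), 14.792692184448242)
```

Cover at (0.5427, -0.279), x axis -18°, bar top 0.053. Seat from pins (0.5756, -0.0836), 14°. Both views agree within 1 mm. Now approach the cover.

```bash
python3 -m inch '[{"linear":[-0.1,-0.98,-0.3],"twist":-0.467,"gripper":1},{"linear":[-0.1,-0.98,-0.3],"twist":-0.467,"gripper":1},{"linear":[-0.1,-0.98,-0.3],"twist":-0.467,"gripper":1},{"linear":[-0.1,-0.98,-0.3],"twist":-0.467,"gripper":1},{"linear":[-0.1,-0.98,-0.3],"twist":-0.467,"gripper":1}]'
python3 -m inch '[{"linear":[-0.12,-0.98,-0.8],"twist":0,"gripper":1},{"linear":[-0.12,-0.98,-0.8],"twist":0,"gripper":1},{"linear":[-0.12,-0.98,-0.8],"twist":0,"gripper":1},{"linear":[-0.12,-0.98,-0.8],"twist":0,"gripper":1},{"linear":[-0.12,-0.98,-0.8],"twist":0,"gripper":1},{"linear":[-0.12,-0.98,-0.8],"twist":0,"gripper":1},{"linear":[-0.12,-0.98,-0.8],"twist":0,"gripper":1}]'
python3 - <<'E'
from h import *
s=snap('wrist');save(s,'w4.png');np.save('w4.npy',s);o=robot.get_obs();print(o['joint_positions'],o['tool_pos'],o['ee_rot'])
c=cloud(s);X,Y,Z=c[...,0],c[...,1],c[...,2]
m=(np.hypot(X-.545,Y+.275)<.09)
for a in (m&(Z>.045)&(Z<.07), m&(abs(Z-.0105)<.004)):
  p=c[a];print(len(p),np.median(p,0),cv2.minAreaRect((p[:,:2]*1000).astype(np.float32)))
E
```

```text
time: 3.05
tool_pos: [0.5569, -0.1799, 0.2391]
ee_rot: [3.141, 0.002, 2.828]
wrist_force: [0.0, 0.6, 0.4]
width: 0.0941
time: 3.63
tool_pos: [0.5462, -0.2771, 0.1605]
ee_rot: [-3.141, 0.005, 2.834]
wrist_force: [-0.7, 0.8, -0.5]
width: 0.094
[-5.62540638e-01  2.43392429e-01  1.32448227e+00  7.83758460e-04
  1.56898984e+00 -1.82532790e+00] [ 0.54620088 -0.27716138  0.16049561] [-3.14116065  0.00477313  2.83358505]
1176 [ 0.54039752 -0.27848643  0.05352077] ((542.2980346679688, -278.7691955566406), (15.423276901245117, 55.41495895385742), 71.83370208740234)
8493 [ 0.53605767 -0.27660612  0.01076564] ((542.8104248046875, -279.2158203125), (80.14691925048828, 120.14125061035156), 71.72162628173828)
```

View pics/w4.png

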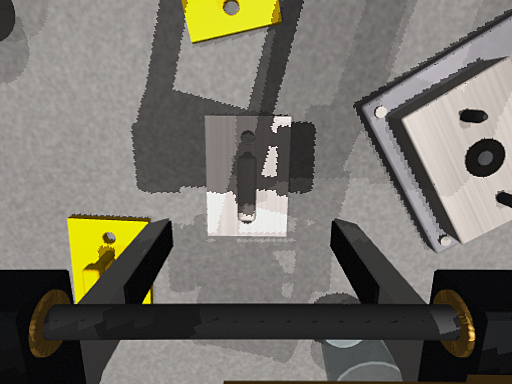

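The bar is centred between the jaws, aligned. The yellow plates lie clear of the fingers. Descend.

```bash
python3 -m inch '[{"linear":[-0.03,-0.02,-0.25],"twist":-0.01,"gripper":1},{"linear":[-0.03,-0.02,-0.5],"twist":-0.01,"gripper":1},{"linear":[-0.03,-0.02,-0.7],"twist":-0.01,"gripper":1},{"linear":[-0.03,-0.02,-0.85],"twist":-0.01,"gripper":1},{"linear":[-0.03,-0.02,-0.85],"twist":-0.01,"gripper":1}]'
```

```text
time: 4.1
tool_pos: [0.5404, -0.2782, 0.07]
ee_rot: [3.14, -0.005, 2.822]
wrist_force: [0.4, 1.1, -1.1]
width: 0.0937
```

```bash
python3 -m inch '[{"linear":[0.01,0,-0.22],"twist":0,"gripper":1},{"linear":[0.01,0,-0.22],"twist":0,"gripper":1},{"linear":[0.01,0,-0.22],"twist":0,"gripper":1}]'
python3 -m inch '[{"linear":[0,0,0],"twist":0,"gripper":0},{"linear":[0,0,0],"twist":0,"gripper":0},{"linear":[0,0,0],"twist":0,"gripper":0},{"linear":[0,0,0],"twist":0,"gripper":0},{"linear":[0,0,0],"twist":0,"gripper":0},{"linear":[0,0,0],"twist":0,"gripper":0},{"linear":[0,0,0],"twist":0,"gripper":0},{"linear":[0,0,0],"twist":0,"gripper":0}]'
```

```text
time: 4.35
tool_pos: [0.5428, -0.2798, 0.0514]
ee_rot: [3.141, -0.0, 2.821]
wrist_force: [0.4, -0.3, 0.0]
width: 0.094
time: 5.02
tool_pos: [0.5424, -0.2805, 0.0505]
ee_rot: [3.141, -0.0, 2.82]
wrist_force: [-0.4, 0.3, -0.9]
width: 0.0442
```

```bash
python3 -m inch '[{"linear":[0,0,-0.02],"twist":0,"gripper":0},{"linear":[0,0,-0.02],"twist":0,"gripper":0},{"linear":[0,0,-0.02],"twist":0,"gripper":0},{"linear":[0,0,-0.02],"twist":0,"gripper":0},{"linear":[0,0,-0.02],"twist":0,"gripper":0},{"linear":[0,0,-0.02],"twist":0,"gripper":0},{"linear":[0,0,-0.02],"twist":0,"gripper":0}]'
python3 -m inch '[{"linear":[0,0,0.15],"twist":0,"gripper":0},{"linear":[0,0,0.3],"twist":0,"gripper":0},{"linear":[0,0,0.5],"twist":0,"gripper":0},{"linear":[0,0,0.7],"twist":0,"gripper":0},{"linear":[0,0,0.9],"twist":0,"gripper":0},{"linear":[0,0,0.9],"twist":0,"gripper":0}]'
python3 -c "
from h import *
s=snap('wrist');save(s,'w5.png');np.save('w5.npy',s)
o=robot.get_obs();print(o['tool_pos'],o['ee_rot'],o['width'],o['wrist_force'],o['wrist_torque'])"
```

```text
time: 5.6
tool_pos: [0.5424, -0.2804, 0.0484]
ee_rot: [3.141, -0.0, 2.82]
wrist_force: [0.3, 0.3, -1.0]
width: 0.0155
time: 6.1
tool_pos: [0.5442, -0.2817, 0.1427]
ee_rot: [-3.14, 0.007, 2.82]
wrist_force: [1.1, -0.2, -3.3]
width: 0.0157
[ 0.54348287 -0.28127374  0.14038651] [-3.14047853  0.00435637  2.81985361] 0.015931587836416315 [-0.2082554  -0.76539149 -3.34214458] [-0.02510346  0.00104676 -0.02351123]
```

View pics/w5.png

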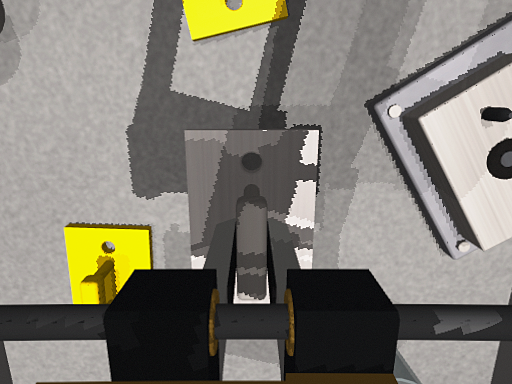

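Cover is held (width 16 mm, 3.3 N). I'll measure the plate's pose in the tool frame.

```bash
cat > held.py <<'E'
from h import *
def held(f):
    s=load(f);h,w=s['depth'].shape
    vv,uu=np.mgrid[:h,:w]
    r=rays(s,np.c_[uu.ravel(),vv.ravel()])*s['depth'].reshape(-1,1)
    H=np.array(s['hand_eye']);p=(r@H[:3,:3].T+H[:3,3]).reshape(h,w,3)
    m=(abs(p[...,2]-.038)<.009)&(abs(p[...,0])<.09)&(abs(p[...,1])<.07)
    m=cv2.morphologyEx(m.astype(np.uint8),cv2.MORPH_OPEN,np.ones((3,3)))>0
    q=p[m];print(len(q),'z',np.percentile(q[:,2],[5,50,95]),'ranges',q.min(0),q.max(0))
    A=np.c_[q[:,:2],np.ones(len(q))];k=np.linalg.lstsq(A,q[:,2],rcond=None)[0];print('plane',k)
    hull=cv2.convexHull((q[:,:2]*1000).astype(np.float32))[:,0]
    print(cv2.minAreaRect((q[:,:2]*1000).astype(np.float32)))
    print(cv2.approxPolyDP(hull[:,None],4,True)[:,0])
    # front edge fit and side edges by bins
    sx=np.sign(q[np.argmax(abs(q[:,0])),0])
    for name,a,b,sg in (('side+',0,1,1),('side-',0,1,-1),('front',1,0,sx)):
        lo,hi=np.percentile(q[:,a],[8,92]);e=[]
        for t in np.linspace(lo,hi,25):
            z=q[abs(q[:,a]-t)<.003,b]*sg
            if len(z)>3:e.append((t,sg*z.max()))
        e=np.array(e);k=np.polyfit(e[:,0],e[:,1],1)
        for _ in range(3):
            rr=abs(e[:,1]-np.polyval(k,e[:,0]));k=np.polyfit(*e[rr<=max(.001,np.median(rr)*1.5)].T,1)
        print(name,'slope',k[0],'at0',k[1])
E
python3 -c "
from held import *
held('w5.npy')"
```

```text
12737 z [0.03652794 0.03761549 0.03874773] ranges [-0.05789342 -0.03918178  0.02904888] [0.0601121  0.04118859 0.04667533]
plane [ 0.00341666 -0.0004662   0.03757079]
((1.1472663879394531, 0.9342460632324219), (118.0718765258789, 80.30826568603516), 0.14210890233516693)
[[ 60.064236  40.634754]
 [-31.163675  40.727493]
 [-57.36365   13.106413]
 [-56.823624 -10.9627  ]
 [-30.850204 -38.776695]
 [ 59.767834 -38.54315 ]]
side+ slope 0.0009746472785635012 at0 0.04091860555951178
side- slope -0.0013925271160370972 at0 -0.03893608688054437
front slope 0.0007534407515729419 at0 0.060044747274977016
```

```bash
python3 -m inch '[{"linear":[0,0.1,0.2],"twist":0.05,"gripper":0},{"linear":[0.05,0.3,0.35],"twist":0.11,"gripper":0},{"linear":[0.1,0.5,0.4],"twist":0.17,"gripper":0},{"linear":[0.12,0.7,0.4],"twist":0.22,"gripper":0},{"linear":[0.16,0.9,0.4],"twist":0.27,"gripper":0},{"linear":[0.16,1,0.4],"twist":0.27,"gripper":0}]'
python3 -m inch '[{"linear":[0.05,0.2,0],"twist":0.05,"gripper":0},{"linear":[0.09,0.4,0],"twist":0.11,"gripper":0},{"linear":[0.12,0.6,0],"twist":0.17,"gripper":0},{"linear":[0.16,0.8,0],"twist":0.22,"gripper":0},{"linear":[0.16,0.97,0],"twist":0.27,"gripper":0},{"linear":[0.16,0.97,0],"twist":0.27,"gripper":0},{"linear":[0.16,0.97,0],"twist":0.27,"gripper":0}]'
python3 -c "
from held import *
s=snap('wrist');save(s,'w6.png');np.save('w6.npy',s)
o=robot.get_obs();print(o['tool_pos'],o['ee_rot'],o['width'],o['wrist_force'],o['wrist_torque'])
held('w6.npy')"
```

```text
time: 6.65
tool_pos: [0.5579, -0.1779, 0.1757]
ee_rot: [3.139, -0.004, 3.105]
wrist_force: [-0.7, 0.3, -4.2]
width: 0.016
time: 7.23
tool_pos: [0.5736, -0.0832, 0.1766]
ee_rot: [3.141, -0.003, -2.898]
wrist_force: [0.1, -0.7, -4.1]
width: 0.0158
[ 0.57375834 -0.08399637  0.17695799] [ 3.14148780e+00 -2.58848057e-03 -2.89914958e+00] 0.015762467598388463 [ 0.74002613 -0.23393173 -4.33305901] [0.01864995 0.04556879 0.0514768 ]
12717 z [0.03654093 0.03759402 0.0387053 ] ranges [-0.05840797 -0.03898553  0.02901433] [0.05956055 0.04134752 0.04681444]
plane [ 0.0031585  -0.0004312   0.03755728]
((0.5822105407714844, 1.1991844177246094), (80.2597885131836, 117.9621810913086), 89.91976165771484)
[[ 59.463013  40.457104]
 [-31.577599  40.95772 ]
 [-58.358875  13.424408]
 [-57.788883  -9.347545]
 [-31.227121 -38.441563]
 [ 59.348736 -38.7518  ]]
side+ slope -0.0002220606538119796 at0 0.041185033567424166
side- slope -0.004900900128269506 at0 -0.03857829737628611
front slope 0.000715739258144703 at0 0.05951698886628768
```

View pics/w6.png

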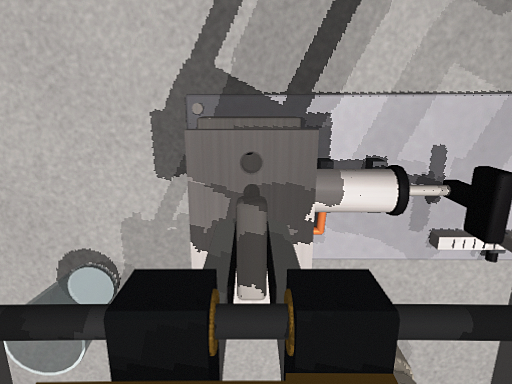

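```bash
python3 - <<'E'
from h import *
s=load('w6.npy');c=cloud(s)
m=abs(c[...,2]-.051)<.004
m[:100]=0;m[130:]=0
p=c[m];print(len(p),np.median(p[:,2]))
a=np.deg2rad(14);d=p[:,:2]-[.5756,-.0836]
x=d@[np.cos(a),np.sin(a)];y=d@[-np.sin(a),np.cos(a)]
print('x min',np.percentile(x,[0,1,3]),'(exp -.065) y',y.min(),y.max(),np.percentile(y,[1,99]),'(exp +-.045)')
E
python3 -m inch '[{"linear":[0.01,-0.01,-0.1],"twist":0,"gripper":0},{"linear":[0.02,-0.01,-0.25],"twist":0,"gripper":0},{"linear":[0.02,-0.01,-0.4],"twist":0,"gripper":0},{"linear":[0.02,-0.01,-0.45],"twist":0,"gripper":0},{"linear":[0.02,-0.01,-0.45],"twist":0,"gripper":0},{"linear":[0.02,-0.01,-0.45],"twist":0,"gripper":0}]'
python3 -c "
from held import *
s=snap('wrist');np.save('w7.npy',s);save(s,'w7.png')
o=robot.get_obs();print(o['tool_pos'],o['ee_rot'],o['wrist_force'])"
```

```text
1233 0.05066847564477506
x min [-0.06475108 -0.06470687 -0.06467824] (exp -.065) y -0.04511193916271739 0.04422346016731643 [-0.04377062  0.04333084] (exp +-.045)
time: 7.78
tool_pos: [0.5762, -0.0853, 0.1329]
ee_rot: [3.141, -0.001, -2.899]
wrist_force: [1.2, -0.7, -3.5]
width: 0.0155
[ 0.57673921 -0.08518132  0.13393056] [-3.14114512e+00  7.24628133e-04 -2.89880370e+00] [ 0.15935119  0.49053775 -3.183356  ]
```

View pics/w7.png

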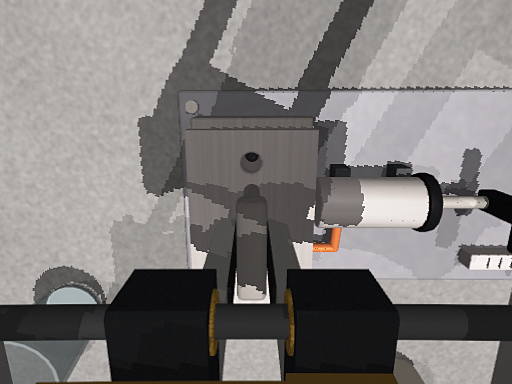

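The near hole at (251,161) shows the pin's dark tip inside it. Lowering gently.

```bash
python3 -m inch '[{"linear":[-0.01,0,-0.05],"twist":0,"gripper":0},{"linear":[-0.01,0,-0.1],"twist":0,"gripper":0},{"linear":[-0.01,0,-0.14],"twist":0,"gripper":0},{"linear":[-0.01,0,-0.18],"twist":0,"gripper":0},{"linear":[-0.01,0,-0.2],"twist":0,"gripper":0},{"linear":[-0.01,0,-0.2],"twist":0,"gripper":0}]'
python3 -c "
from held import *
s=snap('wrist');np.save('w8.npy',s);cv2.imwrite('pics/w8.png',cv2.resize(s['image'][100:270,170:340],(680,600)[0:1]*2,interpolation=cv2.INTER_CUBIC)[:600,:,::-1])
o=robot.get_obs();print(o['tool_pos'],o['ee_rot'],o['wrist_force'],o['wrist_torque'])"
```

```text
time: 8.33
tool_pos: [0.5749, -0.0843, 0.1125]
ee_rot: [3.141, -0.001, -2.898]
wrist_force: [-0.5, 0.2, -5.1]
width: 0.0156
[ 0.5751708  -0.08442108  0.1129955 ] [ 3.14106449e+00 -8.19992656e-04 -2.89771760e+00] [-0.33620143  0.70026428 -4.09618844] [0.02567941 0.00977836 0.03087815]
```

View pics/w8.png

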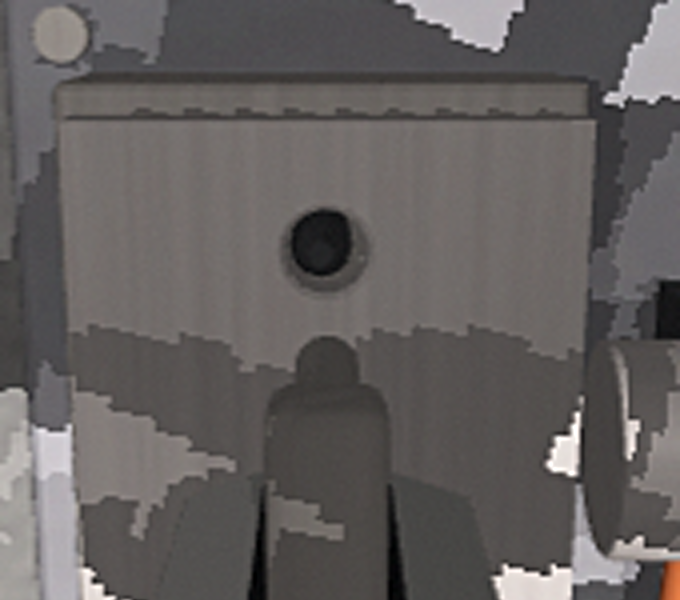

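Pin is inside the hole, with no contact force. Continue down to the seat.

```bash
python3 -m inch '[{"linear":[0,-0.006,-0.04],"twist":0,"gripper":0},{"linear":[0,-0.006,-0.07],"twist":0,"gripper":0},{"linear":[0,-0.006,-0.1],"twist":0,"gripper":0},{"linear":[0,-0.006,-0.12],"twist":0,"gripper":0},{"linear":[0,-0.006,-0.12],"twist":0,"gripper":0}]'
python3 -m inch '[{"linear":[0,0,-0.01],"twist":0,"gripper":0},{"linear":[0,0,-0.02],"twist":0,"gripper":0},{"linear":[0,0,-0.02],"twist":0,"gripper":0}]'
```

```text
time: 8.8
tool_pos: [0.575, -0.0851, 0.1007]
ee_rot: [3.141, -0.001, -2.898]
wrist_force: [-0.0, -0.4, -3.9]
width: 0.0157
time: 9.05
tool_pos: [0.5754, -0.0851, 0.0994]
ee_rot: [3.141, -0.0, -2.898]
wrist_force: [0.3, -0.6, -4.0]
width: 0.0158
```

```bash
python3 -m inch '[{"linear":[0,0,-0.01],"twist":0,"gripper":0},{"linear":[0,0,-0.015],"twist":0,"gripper":0},{"linear":[0,0,-0.015],"twist":0,"gripper":0}]'
python3 -m inch '[{"linear":[0,0,-0.01],"twist":0,"gripper":0},{"linear":[0,0,-0.015],"twist":0,"gripper":0},{"linear":[0,0,-0.015],"twist":0,"gripper":0}]'
```

```text
time: 9.3
tool_pos: [0.5756, -0.0852, 0.0983]
ee_rot: [-3.141, 0.0, -2.898]
wrist_force: [0.6, -0.3, -2.9]
width: 0.0157
time: 9.55
tool_pos: [0.5756, -0.0851, 0.0983]
ee_rot: [-3.141, 0.001, -2.898]
wrist_force: [-3.1, -0.4, 5.0]
width: 0.0157
```

Contact (force swung up 9 N) at the expected height. Ease the press and release, opening only partly because the barrel is close.

```bash
python3 -m inch '[{"linear":[0,0,0.012],"twist":0,"gripper":0},{"linear":[0,0,0.012],"twist":0,"gripper":0},{"linear":[0,0,0.012],"twist":0,"gripper":0.45},{"linear":[0,0,0.012],"twist":0,"gripper":0.45},{"linear":[0,0,0.012],"twist":0,"gripper":0.45},{"linear":[0,0,0.012],"twist":0,"gripper":0.45},{"linear":[0,0,0.012],"twist":0,"gripper":0.45},{"linear":[0,0,0.012],"twist":0,"gripper":0.45}]'
python3 -m inch '[{"linear":[0,0,0.2],"twist":0,"gripper":0.45},{"linear":[0,0,0.5],"twist":0,"gripper":0.45},{"linear":[0,0,0.8],"twist":0,"gripper":0.5},{"linear":[0,0,1],"twist":0,"gripper":0.5},{"linear":[0,0,1],"twist":0,"gripper":0.5},{"linear":[0,0,1],"twist":0,"gripper":0.5}]'
python3 - <<'E'
from h import *
s=snap('wrist');np.save('w9.npy',s);save(s,'w9.png')
o=robot.get_obs();print(o['tool_pos'],o['ee_rot'],o['width'],o['wrist_force'])
c=cloud(s);X,Y,Z=c[...,0],c[...,1],c[...,2]
m=(np.hypot(X-.5756,Y+.0836)<.09)
for a in (m&(Z>.085)&(Z<.115), m&(abs(Z-.061)<.004)):
  p=c[a];print(len(p),np.median(p,0),p.max(0),cv2.minAreaRect((p[:,:2]*1000).astype(np.float32)))
p=c[m&(abs(Z-.061)<.005)];A=np.c_[p[:,:2],np.ones(len(p))];print(np.linalg.lstsq(A,p[:,2],rcond=None)[0])
E
```

```text
time: 10.22
tool_pos: [0.5755, -0.0851, 0.0976]
ee_rot: [3.141, 0.0, -2.898]
wrist_force: [0.4, -0.8, 0.0]
width: 0.0424
time: 10.72
tool_pos: [0.5762, -0.0853, 0.1991]
ee_rot: [-3.14, 0.003, -2.898]
wrist_force: [-0.2, -0.2, -0.8]
width: 0.0472
[ 0.57525497 -0.08508931  0.19707397] [ 3.14129116e+00 -3.45018124e-04 -2.89786376e+00] 0.04691741753342729 [0.26525907 0.04812678 0.18315795]
1253 [ 0.5733163  -0.08439999  0.10346594] [ 0.60352683 -0.0703702   0.10602182] ((575.0850219726562, -84.01017761230469), (55.265586853027344, 15.13598918914795), 14.114917755126953)
9634 [ 0.56641251 -0.08213913  0.06077848] [0.64274322 0.00611484 0.06498252] ((569.9622192382812, -59.85944366455078), (120.07366943359375, 129.3114471435547), 13.965897560119629)
[-0.00135756  0.00702068  0.06219697]
```

View pics/w9.png

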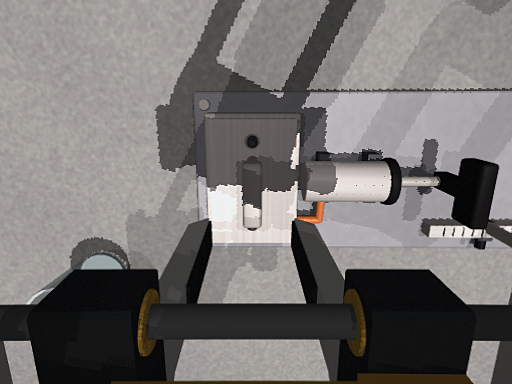

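The cover is seated: plate top 0.0608 on a seat at 0.0508, bar centre (0.5751, -0.0840), yaw 14.1°. The handle at (476,190) is still home. On to the handle.

```bash
python3 -m inch '[{"linear":[-0.1,0.4,0],"twist":0,"gripper":0.5},{"linear":[-0.2,0.8,0],"twist":0,"gripper":0.5},{"linear":[-0.22,0.92,0],"twist":0,"gripper":0.5}]'
python3 -m inch '[{"linear":[-0.1,0.4,0],"twist":0,"gripper":0.5},{"linear":[-0.22,0.8,0],"twist":0,"gripper":0.5},{"linear":[-0.23,0.91,0],"twist":0,"gripper":0.5},{"linear":[-0.23,0.91,0],"twist":0,"gripper":0.5},{"linear":[-0.23,0.91,0],"twist":0,"gripper":0.5}]'
python3 - <<'E'
from h import *
s=snap('wrist');np.save('w10.npy',s);save(s,'w10.png')
o=robot.get_obs();print(o['tool_pos'],o['ee_rot'],o['width'],o['wrist_force'])
c=cloud(s);X,Y,Z=c[...,0],c[...,1],c[...,2]
for a in ((np.hypot(X-.5306,Y-.0975)<.04)&(Z>.1)&(Z<.115), (np.hypot(X-.567,Y-.168)<.03)&(Z>.085)&(Z<.1)):
  p=c[a];print(len(p),np.median(p,0),p.max(0),cv2.minAreaRect((p[:,:2]*1000).astype(np.float32)))
E
```

```text
time: 11.02
tool_pos: [0.5509, 0.0109, 0.195]
ee_rot: [3.137, -0.005, -2.895]
wrist_force: [-0.4, -0.2, 0.3]
width: 0.0473
time: 11.43
tool_pos: [0.53, 0.0975, 0.1962]
ee_rot: [-3.141, -0.002, -2.896]
wrist_force: [-0.2, -0.4, -0.5]
width: 0.0469
[0.53038851 0.09677242 0.19647896] [-3.14071979e+00 -2.04858218e-03 -2.89812864e+00] 0.047064805644066156 [-0.11598078 -0.40013537  0.06068453]
1119 [0.52884158 0.09727215 0.10546014] [0.55792191 0.11039572 0.10793422] ((530.2379760742188, 97.67048645019531), (55.5418701171875, 13.259828567504883), 13.925725936889648)
  return _methods._mean(a, axis=axis, dtype=dtype,
  ret = um.true_divide(
Traceback (most recent call last):
ValueError: zero-size array to reduction operation maximum which has no identity
```

View pics/w10.png

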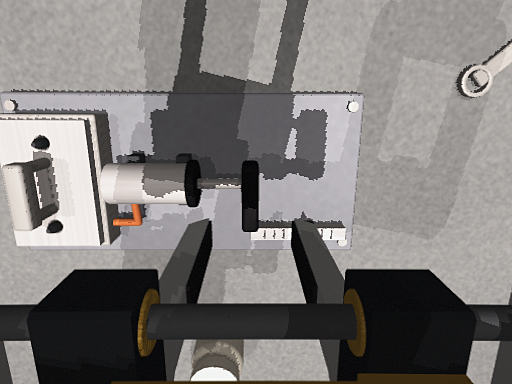

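Both holes show their pins at (40,143) and (55,227). The bar at (250,195) is centred between the jaws. Descend and pinch.

```bash
python3 -m inch '[{"linear":[0,0,-0.25],"twist":0,"gripper":0.5},{"linear":[0,0,-0.5],"twist":0,"gripper":0.5},{"linear":[0,0,-0.75],"twist":0,"gripper":0.5},{"linear":[0,0,-0.9],"twist":0,"gripper":0.5},{"linear":[0,0,-1],"twist":0,"gripper":0.5},{"linear":[0,0,-1],"twist":0,"gripper":0.5}]'
python3 -m inch '[{"linear":[0,0,-0.03],"twist":0,"gripper":0},{"linear":[0,0,-0.03],"twist":0,"gripper":0},{"linear":[0,0,-0.03],"twist":0,"gripper":0},{"linear":[0,0,-0.03],"twist":0,"gripper":0},{"linear":[0,0,-0.03],"twist":0,"gripper":0},{"linear":[0,0,-0.03],"twist":0,"gripper":0},{"linear":[0,0,-0.03],"twist":0,"gripper":0},{"linear":[0,0,-0.03],"twist":0,"gripper":0}]'
```

```text
time: 11.98
tool_pos: [0.5291, 0.096, 0.0945]
ee_rot: [3.141, -0.006, -2.9]
wrist_force: [-0.0, -0.2, 0.3]
width: 0.0473
time: 12.65
tool_pos: [0.5313, 0.0972, 0.0958]
ee_rot: [-3.14, 0.002, -2.898]
wrist_force: [0.9, -3.4, 3.8]
width: 0.0135
```

```bash
python3 -m inch '[{"linear":[-0.012,0.05,0],"twist":0,"gripper":0},{"linear":[-0.03,0.12,0],"twist":0,"gripper":0},{"linear":[-0.05,0.2,0],"twist":0,"gripper":0},{"linear":[-0.07,0.28,0],"twist":0,"gripper":0},{"linear":[-0.09,0.36,0],"twist":0,"gripper":0},{"linear":[-0.11,0.44,0],"twist":0,"gripper":0},{"linear":[-0.13,0.52,0],"twist":0,"gripper":0},{"linear":[-0.145,0.58,0],"twist":0,"gripper":0},{"linear":[-0.145,0.58,0],"twist":0,"gripper":0},{"linear":[-0.145,0.58,0],"twist":0,"gripper":0}]'
python3 - <<'E'
from h import *
o=robot.get_obs();print(o['tool_pos'],o['ee_rot'],o['width'],o['wrist_force'])
for n in('scene','side','wrist'):
    s=snap(n);np.save(n+'1.npy',s);save(s,n+'1.png')
s=load('scene1.npy');cv2.imwrite('pics/s1z.png',cv2.resize(s['image'][180:270,220:370],(800,480),interpolation=cv2.INTER_CUBIC)[...,::-1])
s=load('side1.npy');cv2.imwrite('pics/d1z.png',cv2.resize(s['image'][170:280,170:290],(600,550),interpolation=cv2.INTER_CUBIC)[...,::-1])
E
```

```text
time: 13.48
tool_pos: [0.5171, 0.1541, 0.0958]
ee_rot: [-3.137, 0.002, -2.898]
wrist_force: [2.2, -9.8, 3.5]
width: 0.0135
[0.51712635 0.15409501 0.09577635] [-3.13662991e+00  2.10777158e-03 -2.89804115e+00] 0.013509832851360473 [ 2.17108132 -9.83696773  3.53765835]
```

View pics/s1z.png

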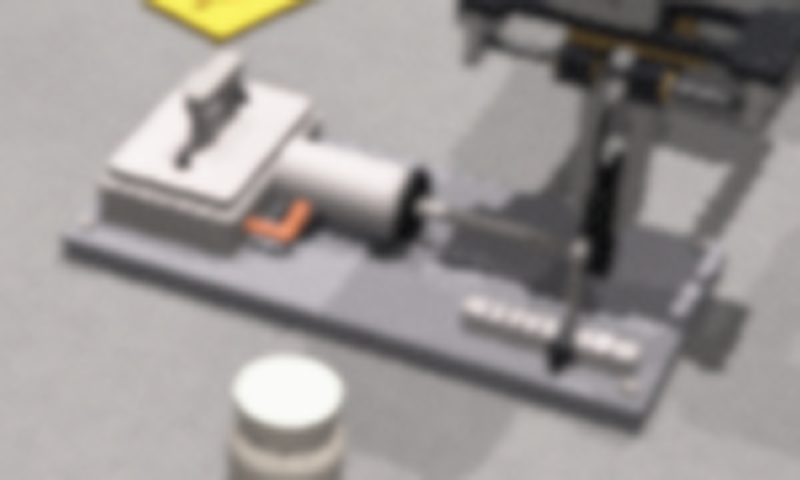

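View pics/d1z.png

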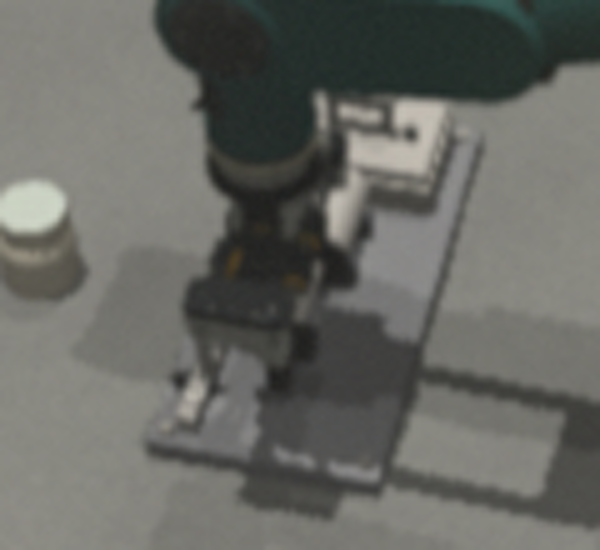

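View pics/wrist1.png

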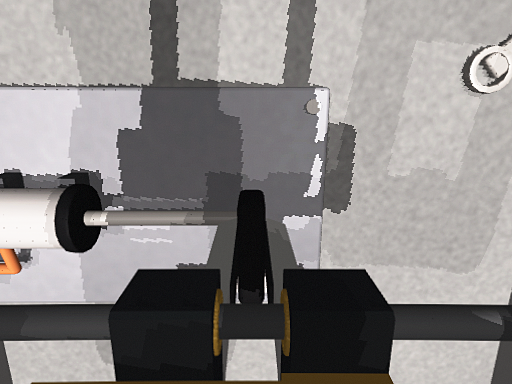

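```bash
python3 - <<'E'
from h import *
a=np.deg2rad(14);ex=np.array([np.cos(a),np.sin(a)]);ey=np.array([-np.sin(a),np.cos(a)])
def tf(p):
    d=np.asarray(p)[...,:2]-[.5475,.0325];return np.stack([d@ex,d@ey],-1)
k=.1875
s=load('scene1.npy')
print('blade tip scene',tf(onz(s,[(220+580*k,180+243*k)],.09)),'blade mid',tf(onz(s,[(220+570*k,180+300*k)],.063)))
s=load('w2.npy');c=cloud(s)
print('saddle w2',tf(onz(s,[(305,184)],.036)), 'tcp', tf([.5171,.1541]))
for f in('w2.npy','w3.npy','scene1.npy','scene0.npy'):
    s=load(f);c=cloud(s);t=tf(c);Z=c[...,2]
    for lo,hi in((.042,.06),(.06,.085),(.085,.095)):
        m=(abs(t[...,0]-.058)<.012)&(abs(t[...,1]-.127)<.02)&(Z>lo)&(Z<hi)
        if m.sum()>2: print(f,lo,m.sum(),np.median(t[m],0).round(4),t[m].min(0).round(4),t[m].max(0).round(4))
s=load('wrist1.npy');c=cloud(s);t=tf(c);Z=c[...,2]
m=(abs(t[...,0])<.035)&(abs(t[...,1]-.127)<.015)&(Z>.1)&(Z<.11);m[260:]=0;print('bar',m.sum(),np.percentile(t[m][:,1],[2,50,98]),t[m].min(0))
E
```

```text
blade tip scene [[0.0457248  0.12844173]] blade mid [[0.06176248 0.13062127]]
saddle w2 [[0.06667587 0.12696821]] tcp [-7.92875739e-05  1.25342386e-01]
w2.npy 0.042 21 [0.0492 0.1255] [0.0464 0.1253] [0.0575 0.1287]
w2.npy 0.06 31 [0.0498 0.1255] [0.0463 0.1251] [0.0576 0.1293]
w2.npy 0.085 26 [0.0514 0.127 ] [0.0466 0.1255] [0.0574 0.1286]
w3.npy 0.042 97 [0.0511 0.1248] [0.046  0.1235] [0.0581 0.1275]
w3.npy 0.06 185 [0.0511 0.1252] [0.0461 0.1231] [0.058  0.1294]
w3.npy 0.085 75 [0.0514 0.1258] [0.0461 0.1243] [0.0582 0.1292]
scene1.npy 0.042 8 [0.056  0.1286] [0.0525 0.1273] [0.0606 0.1298]
scene1.npy 0.06 16 [0.055  0.1292] [0.0472 0.1251] [0.0603 0.1301]
scene1.npy 0.085 8 [0.0546 0.1278] [0.0471 0.1261] [0.0598 0.1297]
scene0.npy 0.042 11 [0.0556 0.1289] [0.047  0.1267] [0.0576 0.1303]
scene0.npy 0.06 17 [0.0555 0.1286] [0.0479 0.1256] [0.06   0.1305]
scene0.npy 0.085 6 [0.0547 0.1288] [0.0484 0.1273] [0.062 0.13 ]
bar 1911 [0.11438534 0.12660569 0.13963747] [-0.02885005  0.11203263]
```

The blade lies at y 0.1265–0.128 in the tester's frame and the held bar at 0.1253–0.1266. I'll nudge 1 mm, let it settle, check the cover and hand in.

```bash
python3 -m inch '[{"linear":[-0.002,0.01,0],"twist":0,"gripper":0},{"linear":[-0.002,0.01,0],"twist":0,"gripper":0},{"linear":[-0.002,0.01,0],"twist":0,"gripper":0},{"linear":[-0.002,0.01,0],"twist":0,"gripper":0},{"linear":[-0.002,0.01,0],"twist":0,"gripper":0},{"linear":[-0.002,0.01,0],"twist":0,"gripper":0}]'
python3 - <<'E'
from h import *
s=snap('scene');c=cloud(s);s0=load('scene1.npy')
m=(np.hypot(c[...,0]-.5756,c[...,1]+.0836)<.045)&(abs(c[...,2]-.061)<.006)
print('cover top z',np.median(c[m][:,2]))
m=(np.hypot(c[...,0]-.5756,c[...,1]+.0836)<.045)&(c[...,2]>.09)&(c[...,2]<.12);print('bar',np.median(c[m],0),cv2.minAreaRect((c[m][:,:2]*1000).astype(np.float32)))
o=robot.get_obs();print(o['tool_pos'],o['width'],o['wrist_force'],abs(o['qvel']).max())
robot.close_job()
E
```

```text
time: 14.13
tool_pos: [0.517, 0.1546, 0.0958]
ee_rot: [-3.137, 0.002, -2.899]
wrist_force: [1.4, -9.7, 4.8]
width: 0.0137
cover top z 0.06184373620462258
bar [ 0.57964957 -0.07851246  0.10288016] ((576.3282470703125, -81.27708435058594), (60.031803131103516, 17.348690032958984), 17.735986709594727)
[0.51700389 0.15461201 0.09578266] 0.013768958785648207 [ 2.77925395 -9.86910013  4.67631336] 0.0009640765728804825
the job is handed in; nothing more can be done
```

I seated the cover on the tester and released it. I then pulled the pump handle out and handed in the job still holding it at the mark, at about 14 s of the 59 s allowed. No verdict was reported.

- **Cover:** I gripped the silver cover by its bar and lowered it over both pins until it met the seat. After release, the wrist camera showed its top at 0.0608 m on a seat at 0.0508 m. It was about 0.7 mm off centre, aligned within 0.2°, with pins visible in both holes.
- **Pump handle:** I pulled it about 59 mm. The last settled reading was a 13.8 mm opening, a steady spring pull of about 9.9 N and no joint motion. The bar was at about 0.126–0.127 m along the tester, and the pointer at 0.1265–0.128 m. The mark should therefore be met within about 2 mm, against the 6 mm allowed.

**Where checks disagreed:**
- **Final cover check:** The last distant scene-camera look put the cover's bar about 2–3 mm and 3.6° off, and its top 1 mm higher. That bar was covered by few pixels, so I trusted the closer wrist-camera view taken just after release. I did not repeat that close view after the pull.
- **Pointer blade:** It measured about 5 mm closer to the tester's centre line than the stated 58 mm. That does not affect the position along the pull.

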